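# Swap the stray cheese mould and set the vacuum

## Task

One short cheese mould has got in among the tall ones in the vacuum drain block: move it to the empty hole of the mould carrier, and put the carrier's tall mould in the hole it left, each standing fully down; keep them upright, do not drop them, and leave all the other moulds and things where they are. With the block complete, turn the regulator knob until its pointer is on the long mark, and last slide the fork lock fully home round the knob's neck.

Things in the scene. Friction and masses are not known exactly. Their poses are not given: they have to be found in the camera images.
- block: vacuum drain block, fixed: closed steel tray 206 x 178 x 46 mm, white top plate with 6 round holes of 52 mm. Origin: centre of underside, on the bench. Holes at x = -58, 0, 58 mm in two rows at y = -44 and 44 mm. Plate top at z = 46 mm, 14 mm thick, open space below it down to the tray floor at z = 6 mm, where moulds stand: a mould fully down has its origin at z = 6 mm
- carrier: mould carrier, fixed: open steel tray 260 x 92 x 46 mm with a white plate on short posts, one row of 4 round holes of 52 mm. Origin: centre of underside, on the bench. Holes at x = -87, -29, 29, 87 mm, y = 0. Plate top at z = 46 mm, 14 mm thick; moulds stand on the tray floor (origin at z = 6 mm). Three holes hold moulds, one is empty
- regulator: vacuum regulator, fixed: aluminium housing 240 x 84 x 50 mm, from x = -105 to 135 mm in its own frame; origin on the bench. Knob axis (upright) at x = 20, y = 0. A steel fork lock slides on its top along +x towards the knob. At x = 115, y = -22 mm an obstacle: a round gauge 62 mm across on a stem, 171 mm high
- knob (a joint): regulator knob angle in rad, 0 to 2.4, growing clockwise seen from above. At 0 its pointer points along the regulator's -x; at the long mark (regulator's +y side) it reads 1.57. It stays where it is left
- knob_grip (a point): on the knob's axis at the centre of its bar-shaped black grip: bar 63 mm long (from 31 mm behind the axis to 32 mm ahead at the pointer), 14 mm thick, 26 mm tall, top at z = 96 mm, underside at z = 70 mm; below it a neck 22 mm across. This point's -x points along the bar to the pointer
- knob_pointer (a point): tip of the knob's pointer, the narrower end of the bar (8 mm thick, with a white line on top towards it), 32 mm from the axis
- mark (a point): the long mark: a black rib 12 x 4 mm on the housing's top at the knob's +y side, 36 mm from the knob's axis, longer and thicker than the four fine ticks
- lock (a joint): travel of the fork lock in m: 0 fully open, 0.045 fully home (its stop), with the fork's two prongs round the knob's neck under the bar. Slides along the regulator's +x, with about 2.5 N of friction
- lock_lug (a point): centre of the top of the lock's upright lug, a steel block 14 mm (along the slide) x 20 mm (across) that rises 36 mm above the fork plate (z = 60 to 96 mm); the fork plate is 44 mm wide and 7 mm thick and reaches 78 mm ahead of the lug
- tall1: tall mould standing in the block, to be left there: white plastic cheese mould, a closed-bottomed round tube 46 mm across and 104 mm tall, filled with firm curd to 7 mm below the rim, about 0.12 kg. Origin: centre of its underside, z axis up the tube
- tall2: another tall mould like tall1 standing in the block, to be left there
- tall3: another tall mould like tall1 standing in the block, to be left there
- tall4: another tall mould like tall1 standing in the block, to be left there
- tall5: another tall mould like tall1 standing in the block, to be left there
- short_stray: the short mould that stands among the tall ones in the block, in any of its holes: white plastic cheese mould, a closed-bottomed round tube 46 mm across and 78 mm tall (a short one), filled with firm curd to 7 mm below the rim, about 0.09 kg. Origin: centre of its underside, z axis up the tube
- tall_spare: the one tall mould in the carrier, in any of its holes: white plastic cheese mould, a closed-bottomed round tube 46 mm across and 104 mm tall, filled with firm curd to 7 mm below the rim, about 0.12 kg. Origin: centre of its underside, z axis up the tube
- short_a: short mould like short_stray, standing in the carrier, to be left there
- short_b: short mould like short_stray, standing in the carrier, to be left there
- jug: bystander: open round steel beaker, 84 mm across, 100 mm tall, on the bench; origin centre of underside
- bottle: bystander: white plastic bottle, 66 mm across, 190 mm tall; origin centre of underside
- scoop: bystander: steel spoon 200 mm long lying on the bench; origin near the middle of its underside
Mind the look-alikes: they are no part of the job. Leave any red look-alike of the short_stray alone.

How it is judged (in metres and radians):
On the way, in this order (a step that is already met when the one before it is completed fails the run):
1. the stray short mould stands fully down in the carrier's empty hole ((x of short_stray in the frame of carrier between -0.092 and -0.082 m or x of short_stray in the frame of carrier between -0.034 and -0.024 m or x of short_stray in the frame of carrier between 0.024 and 0.034 m or x of short_stray in the frame of carrier between 0.082 and 0.092 m) and y of short_stray in the frame of carrier between -0.005 and 0.005 m and z of short_stray in the frame of carrier between 0.003 and 0.01 m and angle between short_stray's own z axis and vertical below 0.06 rad and contact force between the fingers and short_stray below 0.1 N), for 0.2 s.
2. the spare tall mould stands fully down in the block's emptied hole ((x of tall_spare in the frame of block between -0.063 and -0.053 m or x of tall_spare in the frame of block between -0.005 and 0.005 m or x of tall_spare in the frame of block between 0.053 and 0.063 m) and (y of tall_spare in the frame of block between -0.049 and -0.039 m or y of tall_spare in the frame of block between 0.039 and 0.049 m) and z of tall_spare in the frame of block between 0.003 and 0.01 m and angle between tall_spare's own z axis and vertical below 0.06 rad and contact force between the fingers and tall_spare below 0.1 N), for 0.2 s.
3. the knob's pointer is on the long mark (value of joint knob between 1.451 and 1.691 rad), for 0.2 s.
4. the fork lock is fully home (value of joint lock above 0.041 m), for 0.2 s.
At the end, for the whole second after the job is handed in: Stray short mould in a carrier hole, spare tall one in a block hole: within 5 mm of the hole centre in x and y, within 4 mm of fully down, upright to 0.06 rad, at rest. Other moulds within 8 mm of their start and upright. Knob at 1.57 within 0.12 rad. Lock within 4 mm of its stop (all of step 3 and (x of short_stray in the frame of carrier between -0.092 and -0.082 m or x of short_stray in the frame of carrier between -0.034 and -0.024 m or x of short_stray in the frame of carrier between 0.024 and 0.034 m or x of short_stray in the frame of carrier between 0.082 and 0.092 m) and y of short_stray in the frame of carrier between -0.005 and 0.005 m and z of short_stray in the frame of carrier between 0.003 and 0.01 m and angle between each of short_stray, tall_spare, tall1, tall2, tall3, tall4, tall5, short_a, short_b's own z axis and vertical below 0.06 rad and (x of tall_spare in the frame of block between -0.063 and -0.053 m or x of tall_spare in the frame of block between -0.005 and 0.005 m or x of tall_spare in the frame of block between 0.053 and 0.063 m) and (y of tall_spare in the frame of block between -0.049 and -0.039 m or y of tall_spare in the frame of block between 0.039 and 0.049 m) and z of tall_spare in the frame of block between 0.003 and 0.01 m and distance of each of tall1, tall2, tall3, tall4, tall5, short_a, short_b from where it was at the start of the episode below 0.008 m and value of joint lock above 0.041 m and linear speed of each of short_stray, tall_spare below 0.02 m/s); the robot touches nothing.
It fails at once if a mould that was to be left alone is shifted by more than 20 mm (distance of any of tall1, tall2, tall3, tall4, tall5, short_a, short_b from where it was at the start of the episode above 0.02 m).
It fails at once if a moved mould is tipped by more than 0.5 rad (angle between any of short_stray, tall_spare's own z axis and vertical above 0.5 rad).
It fails at once if a mould is dropped (falls free faster than 0.6 m/s, about 20 mm of fall) ((linear speed of short_stray above 0.6 m/s and contact force between the fingers and short_stray below 0.05 N) or (linear speed of tall_spare above 0.6 m/s and contact force between the fingers and tall_spare below 0.05 N)).
It fails at once if a bystander is shifted by more than 30 mm (distance of any of jug, bottle, scoop from where it was at the start of the episode above 0.03 m).
It also fails if it takes over 72 s, if anything falls off the work surface, if the arm or the gripper's body presses on something with over 40 N, if the wrist force passes 120 N, or if a joint passes its speed limit or range.

## Robot

A 7-joint arm with a two-finger parallel gripper is mounted at the origin on the work surface. World frame = base frame: x ahead of the robot, y to its left, z up, the work surface at z = 0. Lengths are in mm, angles in rad, forces in N, time in s.
With the tool pointing down it reaches from about 425 to 875 mm from the base axis. Payload 8.4 kg.
Tool frame: the origin (TCP) lies between the finger pads; the fingertips stand 17 mm ahead of it and the grasp point (between the pads) lies 2 mm behind it; z points along the fingers, y is the line along which they close (so a half turn about z gives the same grasp; the last joint's range is limited). The gripper opens to 85 mm and grips with 20 to 120 N. Pads are 22 mm wide; open, the fingers measure 114 mm over their backs; the gripper's body (76 mm by 85 mm) begins 54 mm behind the grasp point. The pads swing forward as they close: fully open they stand 13 mm farther back than shut.
Start: joints at [-1.203, 0.333, 0.04, 1.465, -0.013, 1.343, -0.059], TCP at [292.517, 580.43, 248.308] pointing down, gripper open.
Joint ranges: [-2.58, 2.58], [-0.38, 2.09], [-1.3, 1.39], [0.25, 2.4], [-1.5, 4.64], [0.08, 2.09], [-2.65, 2.65]. Speed limits (rad/s): [2.22, 2.22, 2.79, 2.79, 3.14, 3.14, 3.14].

## Interface

Orientations are given as a rotation vector (axis times angle).
In Python, from station import bot gives the robot as it stands. The module is installed in compiled form; this text tells all that it offers.
- The arm moves only by the tool arm_command, never from a script. Its argument "motion" is a list of rows, each a list of 6 numbers: the shift along the tool's x, y, z in mm, then the turn, a rotation vector about the tool's x, y, z in rad. In form: [[x, y, z, rx, ry, rz], ...]. A call has 1 to 20 rows; each row shifts and turns the commanded pose from where the row before left it, along the tool's axes as they then stand; what a row does not reach is not made up. A row lasts 1/12 s, in which the tool goes at most 41.7 mm and 7.16 degrees, less where a joint would pass 70% of its speed; a pose out of reach is approached as far as the arm can. A call is refused whole if a number of a shift passes 41.7 or a number of a turn 0.125, either way. A call with a gripper value outside its range is refused whole. "grip" is the opening, from 0 (shut) to 1 (fully open), set as the call begins (left out, the last holds). The fingers move at their own pace and stop on an object; "squeeze" is the grip in N (left out, the last holds). Time passes only in rows, so rows that do not move let the fingers close. It gives the time, the measured TCP pose, the force, the opening and the grip force at its end, in the units of the state.
- bot.get_state(): the state, without advancing time (a new reading comes with each control period).
- bot.read_camera(name): name is "side" or "top"; returns a dict with "pixels" (420x560x3 uint8, red, green, blue), "range_z" (420x560 float32, mm along the optical axis (not along the pixel's ray), 0 where there is no reading), "fx", "fy", "cx", "cy" (pixels), "extrinsics" (4x4, takes a point from world to camera coordinates). Camera axes: x right, y up, looking along -z (the intrinsics and any distortion apply to the point x, -y, -z); pixel columns grow to the right and rows downward; lengths in mm; the calibration is good to about 2 mm. A picture is of the moment at which its call begins.
- bot.job_done(): hands the job in; it is judged then, once.
Trained networks look in the newest picture that a camera, given by its name, has taken for a name from the list of things; names that differ only in an ending like _2 or _b are one class to them, and where a whole thing is asked for, a point or a joint stands for the part that bears it (a point fixed in the world has none). Each returns a list of dicts, best first, with "p" (0 to 1); they miss things now and then, are a little off and sometimes report something else, mostly with a low value. They report only what shows in the picture. A call takes as long as a camera call. They do not tell look-alikes from the thing itself.
- bot.look_for(target, camera): "xy" ([column, row] in pixels, amid what is visible of it).
- bot.place_of(target, camera): "xy" ([column, row] in pixels: a listed point, or the origin of a listed thing).
The state is a dict: "time": time; "qpos": joint angles; "qd": joint speeds; "effort": joint torques, N m; "ee_pos": TCP position; "tcp_rot": TCP orientation; "ft_force": force on the tool from outside, world axes, zero at the start; "ft_torque": the same for the moment, N m; "width": finger opening in mm; "grasp_force": force on a finger pad.
Only numpy, scipy, OpenCV 4.12 (cv2) and the standard library are available. Lean on these libraries where they do the work, as an engineer would, in place of code of your own. Each camera call takes 0.05 s, during which the arm holds its last target. There are 200 camera calls.

## Working session

There is one attempt and no reset: what is moved stays moved. The work goes in short steps, Python scripts to look and compute and a tool call to move; the robot and the scene stay as the last step left them, time stands still between calls to the robot, and variables do not carry over. Pictures are saved under pics/ and viewed, at most 10 in all, crops included, and the job is handed in when it is done.

Besides the shell and the picture viewer there is one more tool, called after ">>>" by a JSON object that holds its "method" and its "body", one argument or row to a line. arm_command: Moves the arm, as the interface text tells. Its arguments: {"type":"object","properties":{"motion":{"type":"array","items":{"type":"array","items":{"type":"number"}}},"grip":{"type":"number"},"squeeze":{"type":"number"}},"required":["motion"]}

```bash
mkdir -p pics; cat > h.py <<'E'
import numpy as np, cv2
from station import bot
def cam(n):
    c=bot.read_camera(n); return c
def save(c,f): cv2.imwrite('pics/'+f,cv2.cvtColor(c['pixels'],cv2.COLOR_RGB2BGR))
def cloud(c):
    z=c['range_z'].astype(float); h,w=z.shape
    u,v=np.meshgrid(np.arange(w),np.arange(h))
    P=np.stack([(u-c['cx'])/c['fx']*z,-(v-c['cy'])/c['fy']*z,-z],-1)
    T=np.linalg.inv(c['extrinsics']); W=P@T[:3,:3].T+T[:3,3]; W[z==0]=np.nan
    return W
def at(c,xy,zw):
    d=np.array([(xy[0]-c['cx'])/c['fx'],-(xy[1]-c['cy'])/c['fy'],-1.]);T=np.linalg.inv(c['extrinsics'])
    d=T[:3,:3]@d;o=T[:3,3];return o+d*(zw-o[2])/d[2]
def proj(c,p):
    q=c['extrinsics']@np.append(p,1); return c['cx']+c['fx']*q[0]/-q[2], c['cy']+c['fy']*-q[1]/-q[2]
E
python3 - <<'E'
from h import *
s=bot.get_state();print(s)
for n in ('top','side'):
    c=cam(n);save(c,n+'1.png');np.savez(n+'1.npz',**c)
    print(n,c['fx'],c['fy'],c['cx'],c['cy'],c.keys(),np.linalg.inv(c['extrinsics']).round(2).tolist())
    for t in ('block','carrier','regulator','knob_grip','knob_pointer','mark','lock_lug','tall1','short_a','jug','bottle','scoop'):
        print(t,[(np.round(d['xy']).tolist(),round(d['p'],2)) for d in bot.place_of(t,n)[:11]])
E
```

```text
{'time': 0.0, 'qpos': array([-1.20319984,  0.33389494,  0.0398772 ,  1.46629439, -0.01338999,
        1.34329996, -0.05851831]), 'qd': array([ 4.18372966e-04,  3.92065062e-04, -1.94424692e-03, -6.69425976e-05,
       -4.12574527e-04,  1.42596369e-03, -9.09554666e-04]), 'effort': array([ 2.31133654e-04, -6.58560491e+01,  1.36567444e+00, -4.05565345e+01,
        1.68440596e-02,  1.27136332e-02,  9.68560698e-06]), 'ee_pos': array([292.35000955, 580.05233875, 247.42029707]), 'tcp_rot': array([-7.26599302e-01, -3.05614586e+00,  2.52900877e-03]), 'ft_force': array([ 0.80583875, -0.00590745,  0.19340937]), 'ft_torque': array([-0.01632177, -0.04313975,  0.00565631]), 'grasp_force': 0.0, 'width': 85.17138508103717}
top 382.2563506399901 382.2563506399901 272.74872719373195 207.9959326560439 dict_keys(['pixels', 'range_z', 'fx', 'fy', 'cx', 'cy', 'extrinsics']) [[-0.02, 1.0, -0.09, 518.07], [-1.0, -0.02, -0.0, -13.25], [-0.0, 0.09, 1.0, 1375.23], [0.0, 0.0, 0.0, 1.0]]
block [([347.0, 236.0], 0.74)]
carrier [([199.0, 240.0], 0.94), ([328.0, 248.0], 0.61)]
regulator [([276.0, 232.0], 0.57), ([28
[... 650 characters left out ...]
8, 386.44], [-0.22, 0.55, -0.81, -950.75], [0.01, 0.83, 0.56, 756.58], [0.0, 0.0, 0.0, 1.0]]
block [([278.0, 300.0], 0.61)]
carrier [([244.0, 185.0], 0.88), ([272.0, 212.0], 0.21)]
regulator [([266.0, 237.0], 0.71), ([268.0, 399.0], 0.59)]
knob_grip [([273.0, 210.0], 0.64)]
knob_pointer [([263.0, 211.0], 0.61), ([273.0, 396.0], 0.25)]
mark [([271.0, 209.0], 0.63)]
lock_lug [([302.0, 311.0], 0.23)]
tall1 [([278.0, 312.0], 0.91), ([301.0, 311.0], 0.87), ([277.0, 289.0], 0.76), ([253.0, 313.0], 0.62), ([253.0, 279.0], 0.56)]
short_a [([217.0, 184.0], 0.59), ([272.0, 185.0], 0.59), ([245.0, 185.0], 0.23)]
jug [([349.0, 235.0], 0.73)]
bottle [([258.0, 149.0], 0.96)]
scoop [([268.0, 396.0], 0.96)]
```

```bash
python3 - <<'E'
import cv2
a=cv2.imread('pics/top1.png')[130:310,100:430];b=cv2.imread('pics/side1.png')[110:420,130:430]
cv2.imwrite('pics/t1c.png',cv2.resize(a,(792,432),interpolation=cv2.INTER_CUBIC))
cv2.imwrite('pics/s1c.png',cv2.resize(b,(580,599),interpolation=cv2.INTER_CUBIC))
E
```

```text
(no output)
```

View pics/t1c.png

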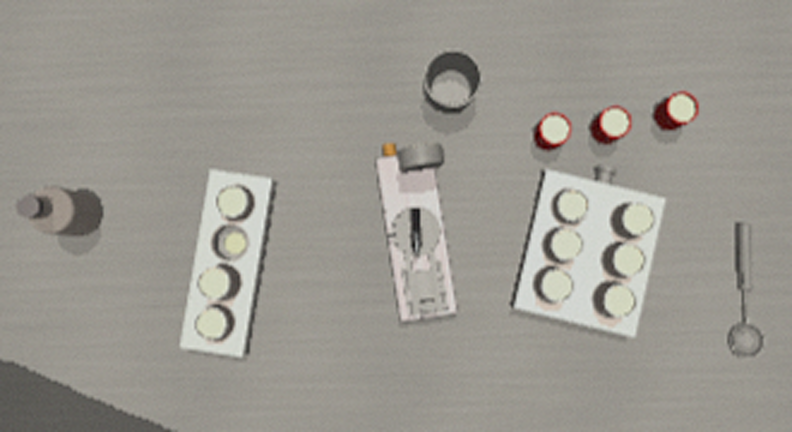

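View pics/s1c.png

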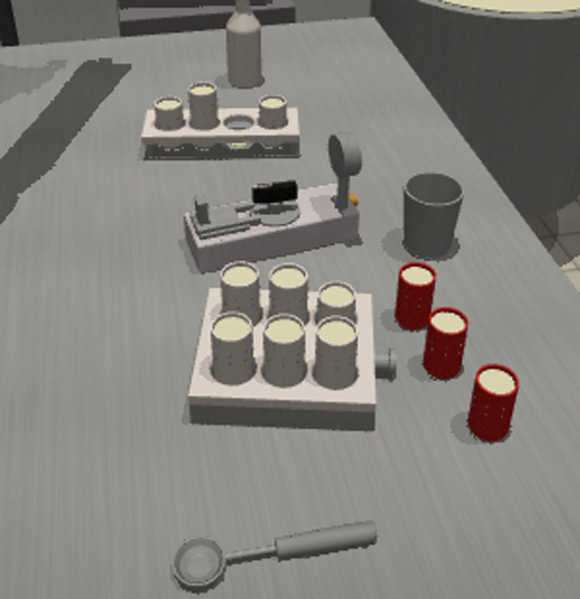

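The side view shows one shorter mould, in the block's rear row at the right, full-image pixel (304,264). In the top view that is the far, carrier-side hole, full-image pixel (338,215). The other candidates don't fit: the five taller white moulds in the block, and three red look-alikes standing on the bench. The empty carrier hole is second from the far end, top pixel (197,231). The tall spare is third, at (190,248). I'll measure these with depth.

```bash
cat > m.py <<'E'
from h import *
C={n:dict(np.load(n+'1.npz')) for n in('top','side')}
W={n:cloud(C[n]) for n in C}
A=np.concatenate([W[n].reshape(-1,3) for n in C])
def rect(P):
    r=cv2.minAreaRect(P[:,:2].astype(np.float32));return np.round(r[0],1),np.round(r[1],1),round(r[2],2)
for n in C:
    X=W[n]
    for nm,g in (('block',(330,430,-340,-60)),('carrier',(0,0,80,300))):
        m=(abs(X[...,2]-46)<5)&(X[...,1]>g[2])&(X[...,1]<g[3])&(X[...,0]>280)&(X[...,0]<720)
        k,l,st,_=cv2.connectedComponentsWithStats(m.astype(np.uint8));i=1+np.argmax(st[1:,4]);P=X[l==i]
        print(n,nm,len(P),rect(P),np.median(P[:,2]).round(1))
    m=(X[...,2]>68)&(X[...,2]<125)&(X[...,0]>300)&(X[...,0]<720)
    k,l,st,_=cv2.connectedComponentsWithStats(m.astype(np.uint8))
    for i in range(1,k):
        if st[i,4]<25: continue
        P=X[l==i];zt=np.percentile(P[:,2],97);Q=P[P[:,2]>zt-14]
        c,r=cv2.minEnclosingCircle(Q[:,:2].astype(np.float32))
        print('  ',st[i,:5],'ztop',zt.round(1),'c',np.round(c,1),'r',round(r,1),'med z',np.median(Q[:,2]).round(1))
E
python3 m.py
python3 - <<'E'
import cv2
b=cv2.imread('pics/side1.png')[225:320,225:325]
cv2.imwrite('pics/stray.png',cv2.resize(b,(600,570),interpolation=cv2.INTER_CUBIC))
E
```

```text
top block 1576 (array([ 536.5, -260.9]), array([178.6, 206.1]), 74.78) 45.7
top carrier 958 (array([534.4, 264.7]), array([ 92.7, 259.9]), 80.2) 45.7
   [324 181  14   9  88] ztop 80.3 c [ 713.4 -212.1] r 22.8 med z 73.9
   [349 181  14   6  66] ztop 80.1 c [ 716.4 -298.2] r 21.7 med z 73.6
   [118 207  19  20 167] ztop 124.5 c [610.8 489.5] r 32.4 med z 120.0
   [189 207  15  13 152] ztop 86.9 c [619.5 250.1] r 23.2 med z 79.2
   [332 208  14  14 154] ztop 85.6 c [ 603.5 -233.5] r 23.0 med z 79.5
   [356 214  17  14 185] ztop 112.4 c [ 581.1 -318. ] r 23.3 med z 105.0
   [270 216   6  19  81] ztop 99.6 c [572.5  -9.6] r 30.6 med z 95.5
   [328 224  15  14 170] ztop 113.1 c [ 547.5 -218.1] r 23.0 med z 105.0
   [353 231  16  14 185] ztop 112.8 c [ 525.3 -302.8] r 23.2 med z 105.3
   [182 240  16  14 179] ztop 110.7 c [505.5 269.8] r 22.9 med z 105.3
   [324 241  15  14 169] ztop 110.9 c [ 491.9 -203. ] r 22.8 med z 105.0
   [349 248  16  14 183] ztop 111.2 c [ 468.3 -287.3] r 23.4 med z 105.1
   [275 255   6   5  25] ztop 100.1 c [467.4 -23.8] r 9.7 med z 94.9
   [181 258  15  13 156
[... 576 characters left out ...]
 141] ztop 85.9 c [441.3 278. ] r 26.6 med z 80.0
   [301 193  13  21  96] ztop 122.2 c [662.  -23.4] r 22.4 med z 119.5
   [260 203  24  14 240] ztop 97.9 c [567.3 -10.1] r 31.6 med z 94.1
   [231 211   7  14  77] ztop 98.2 c [461.5 -27. ] r 11.5 med z 95.1
   [ 239  245   26   56 1033] ztop 111.5 c [ 475.2 -247.9] r 67.7 med z 105.9
   [ 266  246   23   56 1050] ztop 111.6 c [ 531.2 -262.7] r 68.0 med z 105.8
   [336 246  17  16 194] ztop 80.1 c [ 708.6 -214.7] r 23.6 med z 74.1
   [293 256  22  48 866] ztop 110.9 c [ 576.2 -320.2] r 25.0 med z 105.6
   [351 269  16  18 173] ztop 79.8 c [ 715.9 -300.5] r 23.8 med z 73.9
   [375 303   9  15  54] ztop 79.3 c [ 719.6 -397.9] r 15.4 med z 76.0
```

View pics/stray.png

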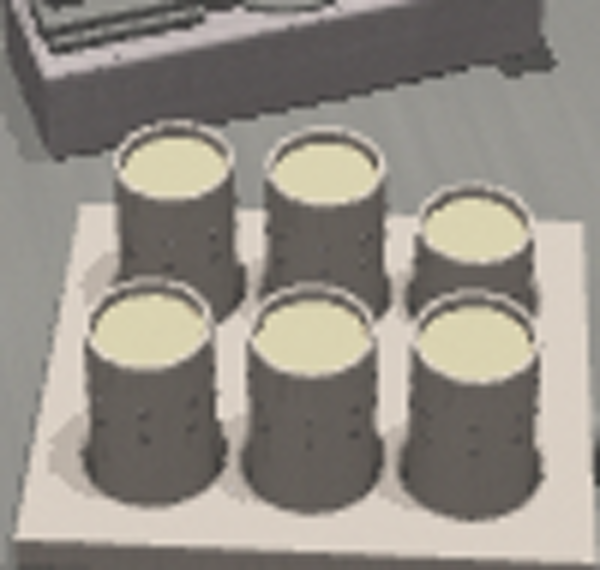

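The crop confirms it: the stray is the rear right mould, visibly lower than the other five. The top camera puts it at (603.5,-233.5), and the side camera reads about 5 mm lower in x, so I use a point between the two. Next is a small planner that gives the shift in tool axes.

```bash
cat > p.py <<'E'
import sys
from h import *
from scipy.spatial.transform import Rotation as R
def plan(x,y,z,yaw=None):
    s=bot.get_state();M=R.from_rotvec(s['tcp_rot']).as_matrix();p=s['ee_pos']
    th=np.degrees(np.arctan2(M[1,1],M[0,1]))
    print('t',round(s['time'],2),'p',p.round(1),'yaw_y',th.round(2),'tilt',(M[:2,2]).round(4),'F',s['ft_force'].round(1),'w',round(s['width'],1),s['grasp_force'].round(1) if hasattr(s['grasp_force'],'round') else s['grasp_force'],'q',s['qpos'].round(2))
    yaw=th if yaw is None else yaw;a=np.radians(yaw)
    d=np.array([x,y,z])-p
    print(' rz first',np.radians(th-yaw).round(3),' then shift',np.round([-d[0]*np.sin(a)+d[1]*np.cos(a),d[0]*np.cos(a)+d[1]*np.sin(a),-d[2]],1))
if __name__=='__main__': plan(*map(float,sys.argv[1:]))
E
python3 p.py 601.3 -234.5 248 74.77
```

```text
t 1.3 p [292.5 580.4 248.3] yaw_y 63.25 tilt [-0. -0.] F [-0.6 -0.4 -0. ] w 84.8 0.0 q [-1.2   0.33  0.04  1.47 -0.01  1.34 -0.06]
 rz first -0.201  then shift [-5.120e+02 -7.052e+02  3.000e-01]
```

>>> {"method": "arm_command", "body": {
  "motion": [
    [0,0,0,0,0,-0.1],
    [0,0,0,0,0,-0.1],
    [-17,-23.5,0,0,0,0],
    [-17,-23.5,0,0,0,0],
    [-17,-23.5,0,0,0,0],
    [-17,-23.5,0,0,0,0],
    [-17,-23.5,0,0,0,0],
    [-17,-23.5,0,0,0,0],
    [-17,-23.5,0,0,0,0],
    [-17,-23.5,0,0,0,0],
    [-17,-23.5,0,0,0,0],
    [-17,-23.5,0,0,0,0],
    [-17,-23.5,0,0,0,0],
    [-17,-23.5,0,0,0,0],
    [-17,-23.5,0,0,0,0],
    [-17,-23.5,0,0,0,0],
    [-17,-23.5,0,0,0,0],
    [-17,-23.5,0,0,0,0]
  ],
  "grip": 0.85,
  "squeeze": 40
}}

```text
time: 2.8
ee_pos: [456.1, 144.6, 248.6]
tcp_rot: [0.418, 3.113, 0.001]
ft_force: [0.1, 1.2, -1.0]
width: 72.5
grasp_force: 0.0
```

>>> {"method": "arm_command", "body": {
  "motion": [
    [-17,-23.5,0,0,0,0],
    [-17,-23.5,0,0,0,0],
    [-17,-23.5,0,0,0,0],
    [-17,-23.5,0,0,0,0],
    [-17,-23.5,0,0,0,0],
    [-17,-23.5,0,0,0,0],
    [-17,-23.5,0,0,0,0],
    [-17,-23.5,0,0,0,0],
    [-17,-23.5,0,0,0,0],
    [-17,-23.5,0,0,0,0],
    [-17,-23.5,0,0,0,0],
    [-17,-23.5,0,0,0,0],
    [-17,-23.5,0,0,0,0],
    [-17,-23.5,0,0,0,0],
    [0,0,0,0,0,0],
    [0,0,0,0,0,0]
  ]
}}

```text
time: 4.13
ee_pos: [598.3, -236.1, 248.0]
tcp_rot: [-0.423, -3.112, 0.002]
ft_force: [-0.4, 0.2, -1.0]
width: 72.7
grasp_force: 0.0
```

```bash
python3 p.py 601.3 -234.5 69 74.77; python3 - <<'E'
from h import *
for n in('top','side'):
    c=cam(n);save(c,n+'2.png');np.savez(n+'2.npz',**c)
a=cv2.imread('pics/top2.png')[140:300,270:430];b=cv2.imread('pics/side2.png')[120:320,200:400]
cv2.imwrite('pics/v2.png',np.hstack([cv2.resize(a,(400,400)),cv2.resize(b,(400,400))]))
E
```

```text
t 4.13 p [ 598.3 -236.1  248. ] yaw_y 74.54 tilt [-0.0008 -0.0011] F [-0.4  0.2 -1. ] w 72.7 0.0 q [-0.2   0.37  0.67  1.51 -0.23  1.35  1.79]
 rz first -0.004  then shift [ -2.5   2.3 179. ]
```

View pics/v2.png

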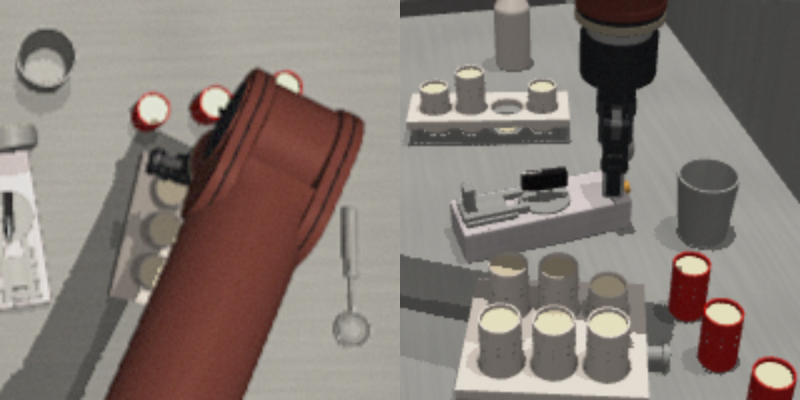

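The top view is mostly blocked by the arm. The side view shows the gripper above the stray, with its fingertips at crop (613,190). The fingers' depth points can check the side camera's bias.

```bash
python3 - <<'E'
from h import *
p=np.array([598.3,-236.1]);a=np.radians(74.54)
for n in('side','top'):
    c=dict(np.load(n+'2.npz'));X=cloud(c)
    m=(abs(X[...,0]-598)<70)&(abs(X[...,1]+236)<90)&(X[...,2]>215)&(X[...,2]<262);P=X[m]
    if len(P)<5: print(n,'none');continue
    d=P[:,:2]-p;tx=-d[:,0]*np.sin(a)+d[:,1]*np.cos(a);ty=d[:,0]*np.cos(a)+d[:,1]*np.sin(a)
    print(n,len(P),'tx pct',np.percentile(tx,[2,25,50,75,98]).round(1),'ty',np.percentile(ty,[2,25,50,75,98]).round(1),'z',np.percentile(P[:,2],[0,2,50,98]).round(1))
    for z in range(230,262,4):
        k=abs(P[:,2]-z)<2
        if k.sum()>2: print(z,k.sum(),tx[k].min().round(1),tx[k].max().round(1),ty[k].min().round(1),ty[k].max().round(1))
E
```

```text
side 86 tx pct [-9.7 -5.3  0.5  6.3 10.7] ty [-50.9 -48.2 -43.4 -41.4  38.4] z [239.4 239.8 252.9 261.4]
238 3 -5.8 5.1 38.1 39.2
242 12 -8.0 8.2 -43.6 37.5
246 10 -9.9 10.4 -45.4 -39.5
250 14 -9.7 10.6 -49.4 -38.0
254 23 -9.6 10.7 -51.9 -40.2
258 14 -9.3 10.9 -49.9 -39.6
top none
```

```bash
cat > rim.py <<'E'
from h import *
from scipy.optimize import least_squares
def rim(X,cx,cy,h,tol=3):
    d=np.hypot(X[...,0]-cx,X[...,1]-cy);m=(d<32)&(d>14)&(abs(X[...,2]-h)<tol)
    P=X[m][:,:2]
    f=least_squares(lambda c:np.hypot(P[:,0]-c[0],P[:,1]-c[1])-22,[cx,cy],loss='soft_l1')
    g=(abs(X[...,2]-(h-7))<2.5)&(np.hypot(X[...,0]-f.x[0],X[...,1]-f.x[1])<20);
    return f.x.round(1),len(P),np.sqrt(np.mean(f.fun**2)).round(2),X[g][:,:2].mean(0).round(1)
if __name__=='__main__':
    L=[(604,-233.5,84),(547.5,-218,110),(491.9,-203,110),(581,-318,110),(525.3,-302.8,110),(468.3,-287.3,110),(505.5,269.8,110),(619.5,250.1,84),(448.4,279.4,84)]
    for n in('top','side'):
        X=cloud(dict(np.load(n+'1.npz')))
        for x,y,h in L:
            o=(0,0) if n=='top' else (-4,-1)
            print(n,(x,y),*rim(X,x+o[0],y+o[1],h))
E
python3 rim.py
```

```text
top (604, -233.5) [ 603.3 -233.6] 44 3.3 [ 602.4 -234.2]
top (547.5, -218) [ 548.1 -218.1] 34 2.71 [ 548.6 -219.2]
top (491.9, -203) [ 492.2 -202.9] 31 2.45 [ 492.6 -203.6]
top (581, -318) [ 580.4 -318.2] 38 2.57 [ 580.1 -319.3]
top (525.3, -302.8) [ 524.1 -302.8] 31 2.71 [ 524.7 -304.6]
top (468.3, -287.3) [ 468.9 -287. ] 34 2.12 [ 468.3 -287.3]
top (505.5, 269.8) [505.3 269.9] 40 3.06 [504.8 271.6]
top (619.5, 250.1) [619.3 249.8] 37 3.19 [618.7 250.3]
top (448.4, 279.4) [448.5 280.1] 34 2.98 [447.1 280. ]
side (604, -233.5) [ 598.6 -235.8] 87 1.65 [ 600.5 -233.3]
side (547.5, -218) [ 542.5 -220.7] 89 1.6 [ 542.8 -218.2]
side (491.9, -203) [ 487.  -205.5] 89 1.92 [ 488.7 -202.3]
side (581, -318) [ 575.8 -320.8] 105 1.75 [ 576.  -318.1]
side (525.3, -302.8) [ 519.7 -306. ] 111 1.68 [ 519.9 -303. ]
side (468.3, -287.3) [ 464.1 -290.7] 110 1.86 [ 464.  -287.7]
side (505.5, 269.8) [500.4 267.9] 37 2.47 [500.6 272.1]
side (619.5, 250.1) [614.9 247.8] 42 2.46 [613.1 249.9]
side (448.4, 279.4) [443.4 277.6] 41 2.91 [444.3 280.6]
```

>>> {"method": "arm_command", "body": {
  "motion": [
    [-1.2,2,0,0,0,-0.004],
    [0,0,22,0,0,0],
    [0,0,22,0,0,0],
    [0,0,22,0,0,0],
    [0,0,22,0,0,0],
    [0,0,22,0,0,0],
    [0,0,22,0,0,0],
    [0,0,20,0,0,0],
    [0,0,15,0,0,0],
    [0,0,11,0,0,0],
    [0,0,0,0,0,0],
    [0,0,0,0,0,0]
  ]
}}

```text
time: 5.23
ee_pos: [600.4, -231.7, 70.5]
tcp_rot: [-0.41, -3.114, -0.0]
ft_force: [0.2, -0.9, 1.1]
width: 72.9
grasp_force: 0.0
```

>>> {"method": "arm_command", "body": {
  "motion": [
    [0,0,0,0,0,0],
    [0,0,0,0,0,0],
    [0,0,0,0,0,0],
    [0,0,0,0,0,0],
    [0,0,0,0,0,0]
  ],
  "grip": 0,
  "squeeze": 40
}}

```text
time: 5.65
ee_pos: [601.2, -232.8, 71.8]
tcp_rot: [0.412, 3.112, -0.0]
ft_force: [-1.5, 1.3, 6.7]
width: 45.2
grasp_force: 40.4
```

>>> {"method": "arm_command", "body": {
  "motion": [
    [0,0,-5,0,0,0],
    [0,0,-10,0,0,0],
    [0,0,-15,0,0,0],
    [0,0,-20,0,0,0],
    [0,0,-20,0,0,0],
    [0,0,-20,0,0,0],
    [0,0,-20,0,0,0],
    [0,0,-20,0,0,0],
    [0,0,-20,0,0,0],
    [0,0,-20,0,0,0],
    [0,0,-20,0,0,0],
    [0,0,0,0,0,0]
  ]
}}

```text
time: 6.65
ee_pos: [601.4, -233.5, 265.5]
tcp_rot: [0.412, 3.108, -0.001]
ft_force: [0.1, -0.3, 0.3]
width: 45.1
grasp_force: 40.9
```

```bash
python3 p.py 558.7 258.9 260 80.3
```

```text
t 6.65 p [ 601.4 -233.5  265.5] yaw_y 74.91 tilt [ 0.006  -0.0016] F [ 0.1 -0.3  0.3] w 45.1 40.90631068102084 q [-0.21  0.36  0.68  1.49 -0.23  1.37  1.79]
 rz first -0.094  then shift [125.1 478.2   5.5]
```

>>> {"method": "arm_command", "body": {
  "motion": [
    [0,0,0,0,0,-0.05],
    [0,0,0,0,0,-0.045],
    [5,15,0,0,0,0],
    [6,24,0,0,0,0],
    [6,24,0,0,0,0],
    [6,24,0,0,0,0],
    [6,24,0,0,0,0],
    [6,24,0,0,0,0],
    [6,24,0,0,0,0],
    [6,24,0,0,0,0],
    [6,24,0,0,0,0],
    [6,24,0,0,0,0],
    [6,24,0,0,0,0],
    [6,24,0,0,0,0],
    [6,24,0,0,0,0],
    [6,24,0,0,0,0],
    [6,24,0,0,0,0],
    [6,24,0,0,0,0],
    [6,24,0,0,0,0],
    [6,24,0,0,0,0]
  ]
}}

```text
time: 8.32
ee_pos: [565.0, 203.3, 260.5]
tcp_rot: [-0.264, -3.13, 0.0]
ft_force: [-0.3, 0.3, -0.5]
width: 44.9
grasp_force: 40.9
```

>>> {"method": "arm_command", "body": {
  "motion": [
    [6,24,0,0,0,0],
    [6,15,0,0,0,0],
    [6,10,0,0,0,0],
    [0,5,0,0,0,0],
    [0,0,30,0,0,0],
    [0,0,30,0,0,0],
    [0,0,20,0,0,0],
    [0,0,0,0,0,0],
    [0,0,0,0,0,0],
    [0,0,0,0,0,0]
  ]
}}

```text
time: 9.15
ee_pos: [557.7, 258.2, 182.0]
tcp_rot: [0.265, 3.129, 0.001]
ft_force: [0.6, -0.1, -0.4]
width: 45.1
grasp_force: 41.0
```

```bash
python3 p.py 559 258.7 115 80.3; python3 - <<'E'
from h import *
c=cam('side');save(c,'side3.png');np.savez('side3.npz',**c)
b=cv2.imread('pics/side3.png')[60:220,180:340]
cv2.imwrite('pics/v3.png',cv2.resize(b,(560,560)))
E
```

```text
t 9.15 p [557.7 258.2 182. ] yaw_y 80.32 tilt [0.0018 0.0007] F [ 0.6 -0.1 -0.4] w 45.1 41.02468769182451 q [-0.83  0.31  0.39  1.66 -0.13  1.19  1.  ]
 rz first 0.0  then shift [-1.2  0.7 67. ]
```

View pics/v3.png

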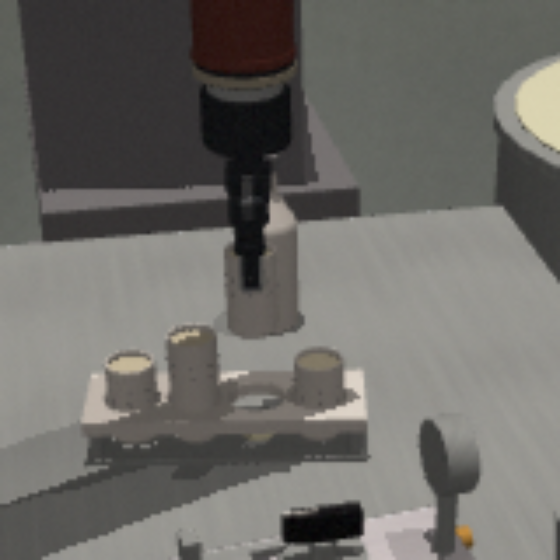

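The mould hangs upright at crop (250,290), above the empty hole at crop (257,395). I'll compare its axis with its carrier neighbours by fitting the walls the same way for each.

```bash
cat > wall.py <<'E'
from h import *
from scipy.optimize import least_squares
def wall(X,cx,cy,z0,z1):
    d=np.hypot(X[...,0]-cx,X[...,1]-cy);m=(d<30)&(X[...,2]>z0)&(X[...,2]<z1)
    P=X[m][:,:2]
    r=np.hypot(P[:,0]-cx,P[:,1]-cy)
    f=least_squares(lambda c:np.hypot(P[:,0]-c[0],P[:,1]-c[1])-23,[cx,cy],loss='soft_l1')
    return f.x.round(1),len(P),np.median(np.abs(f.fun)).round(2)
if __name__=='__main__':
    X=cloud(dict(np.load('side1.npz')))
    for a in((500.4,268.5,50,107),(614.9,249,50,82),(443.4,278.6,50,82),(599,-234.7,58,80),(543,-219,70,107)): print(a,*wall(X,*a))
    X=cloud(dict(np.load('side3.npz')))
    d=np.hypot(X[...,0]-557.7,X[...,1]-258.2);m=(d<40);print(np.percentile(X[m][:,2],[0,5]))
    print(*wall(X,557.7,258.2,120,150),*wall(X,557.7,258.2,120,180))
E
python3 wall.py
```

```text
(500.4, 268.5, 50, 107) [500.6 268.7] 273 1.63
(614.9, 249, 50, 82) [614.9 248.2] 168 1.48
(443.4, 278.6, 50, 82) [443.6 278.5] 177 1.69
(599, -234.7, 58, 80) [ 598.8 -234.9] 206 3.01
(543, -219, 70, 107) [ 542.9 -219.8] 376 1.28
[3.49536479 7.59657703]
[555.6 256.8] 117 1.41 [555.8 257.1] 217 1.3
```

>>> {"method": "arm_command", "body": {
  "motion": [
    [-1.8,1.9,0,0,0,0],
    [0,0,18,0,0,0],
    [0,0,18,0,0,0],
    [0,0,15,0,0,0],
    [0,0,10,0,0,0],
    [0,0,0,0,0,0],
    [0,0,0,0,0,0],
    [0,0,0,0,0,0]
  ]
}}

```text
time: 9.87
ee_pos: [559.5, 260.6, 120.6]
tcp_rot: [0.263, 3.129, 0.002]
ft_force: [1.1, -0.1, -0.8]
width: 45.2
grasp_force: 41.0
```

```bash
python3 p.py 559.8 259.8 72 80.3; python3 - <<'E'
from wall import *
c=cam('side');X=cloud(c);s=bot.get_state()
print(s['ee_pos'].round(1),*wall(X,557.8,258.6,72,105))
E
```

```text
t 9.87 p [559.5 260.6 120.6] yaw_y 80.38 tilt [0.0015 0.0008] F [ 1.1 -0.1 -0.8] w 45.2 41.01870970451273 q [-0.81  0.38  0.38  1.71 -0.16  1.08  1.02]
 rz first 0.001  then shift [-0.4 -0.7 48.6]
[559.6 260.6 120.7] [557.8 259.8] 128 1.25
```

>>> {"method": "arm_command", "body": {
  "motion": [
    [0,-0.9,0,0,0,0],
    [0,0,6,0,0,0],
    [0,0,6,0,0,0],
    [0,0,6,0,0,0],
    [0,0,6,0,0,0],
    [0,0,6,0,0,0],
    [0,0,6,0,0,0],
    [0,0,0,0,0,0]
  ]
}}

```text
time: 10.58
ee_pos: [557.9, 259.0, 81.6]
tcp_rot: [-0.263, -3.129, 0.002]
ft_force: [-0.5, 0.1, -1.1]
width: 45.1
grasp_force: 41.0
```

>>> {"method": "arm_command", "body": {
  "motion": [
    [0,0,4,0,0,0],
    [0,0,4,0,0,0],
    [0,0,2,0,0,0],
    [0,0,0,0,0,0],
    [0,0,0,0,0,0]
  ]
}}

```text
time: 11.0
ee_pos: [558.7, 259.3, 73.3]
tcp_rot: [-0.263, -3.13, 0.0]
ft_force: [-0.2, 0.4, -0.9]
width: 45.0
grasp_force: 41.0
```

>>> {"method": "arm_command", "body": {
  "motion": [
    [0,0,1.5,0,0,0],
    [0,0,1,0,0,0],
    [0,0,0,0,0,0]
  ]
}}

```text
time: 11.25
ee_pos: [559.3, 259.4, 71.9]
tcp_rot: [0.264, 3.129, 0.001]
ft_force: [-1.6, -1.6, 6.7]
width: 44.9
grasp_force: 41.6
```

The 6.7 N upward force means it has reached the floor, so I release and retreat.

>>> {"method": "arm_command", "body": {
  "motion": [
    [0,0,0,0,0,0],
    [0,0,0,0,0,0],
    [0,0,0,0,0,0],
    [0,0,0,0,0,0],
    [0,0,0,0,0,0],
    [0,0,-10,0,0,0],
    [0,0,-20,0,0,0],
    [0,0,-30,0,0,0],
    [0,0,-30,0,0,0],
    [0,0,0,0,0,0]
  ],
  "grip": 0.85
}}

```text
time: 12.08
ee_pos: [561.6, 260.4, 167.8]
tcp_rot: [0.264, 3.123, 0.008]
ft_force: [0.9, 0.6, 0.6]
width: 72.2
grasp_force: 0.0
```

```bash
python3 p.py 501.6 269.2 91 80.3; python3 - <<'E'
from wall import *
c=cam('side');X=cloud(c);np.savez('side4.npz',**c)
print(*wall(X,557.8,258.6,50,82),'neigh',*wall(X,614.9,249,50,82))
for x,y in((557.8,258.6),(614.9,249)):
    m=np.hypot(X[...,0]-x,X[...,1]-y)<20;print(np.percentile(X[m][:,2],[50,95]).round(1))
E
```

```text
t 12.08 p [561.6 260.4 167.8] yaw_y 80.36 tilt [0.0077 0.0048] F [0.9 0.6 0.6] w 72.2 0.0 q [-0.82  0.33  0.39  1.67 -0.14  1.16  1.01]
 rz first 0.001  then shift [60.6 -1.4 76.8]
[558.  256.9] 168 2.11 neigh [615.3 248.6] 169 1.74
[ 80.5 256.6]
[348.9 536.2]
```

>>> {"method": "arm_command", "body": {
  "motion": [
    [20,0,0,0,0,0],
    [20,0,0,0,0,0],
    [15,-0.7,0,0,0,0],
    [6,-0.7,0,0,0,0],
    [0,0,20,0,0,0],
    [0,0,20,0,0,0],
    [0,0,18,0,0,0],
    [0,0,12,0,0,0],
    [0,0,7,0,0,0],
    [0,0,0,0,0,0],
    [0,0,0,0,0,0]
  ]
}}

```text
time: 13.05
ee_pos: [498.6, 268.1, 84.1]
tcp_rot: [0.264, 3.13, -0.0]
ft_force: [0.1, -0.2, 0.4]
width: 72.8
grasp_force: 0.0
```

>>> {"method": "arm_command", "body": {
  "motion": [
    [0,0,0,0,0,0],
    [0,0,0,0,0,0],
    [0,0,0,0,0,0],
    [0,0,0,0,0,0],
    [0,0,0,0,0,0]
  ],
  "grip": 0,
  "squeeze": 40
}}

```text
time: 13.47
ee_pos: [499.0, 268.7, 84.9]
tcp_rot: [0.263, 3.129, 0.002]
ft_force: [-0.1, -0.2, 6.0]
width: 45.4
grasp_force: 40.5
```

>>> {"method": "arm_command", "body": {
  "motion": [
    [0,0,-5,0,0,0],
    [0,0,-10,0,0,0],
    [0,0,-20,0,0,0],
    [0,0,-20,0,0,0],
    [0,0,-25,0,0,0],
    [0,0,-25,0,0,0],
    [0,0,-25,0,0,0],
    [0,0,-25,0,0,0],
    [0,0,-20,0,0,0],
    [0,0,-10,0,0,0],
    [0,0,0,0,0,0]
  ]
}}

```text
time: 14.38
ee_pos: [499.1, 268.5, 271.6]
tcp_rot: [0.263, 3.128, 0.004]
ft_force: [0.5, 0.5, -1.6]
width: 45.3
grasp_force: 41.1
```

```bash
python3 p.py 600 -233.8 275 74.77
```

```text
t 14.38 p [499.1 268.5 271.6] yaw_y 80.37 tilt [0.0031 0.0026] F [ 0.5  0.5 -1.6] w 45.3 41.08750283718109 q [-0.91  0.15  0.39  1.66 -0.06  1.34  0.88]
 rz first 0.098  then shift [-229.3 -458.2   -3.4]
```

>>> {"method": "arm_command", "body": {
  "motion": [
    [0,0,0,0,0,0.05],
    [0,0,0,0,0,0.048],
    [-6,-12,0,0,0,0],
    [-10,-20,0,0,0,0],
    [-10,-20,0,0,0,0],
    [-10,-20,0,0,0,0],
    [-10,-20,0,0,0,0],
    [-10,-20,0,0,0,0],
    [-10,-20,0,0,0,0],
    [-10,-20,0,0,0,0],
    [-10,-20,0,0,0,0],
    [-10,-20,0,0,0,0],
    [-10,-20,0,0,0,0],
    [-10,-20,0,0,0,0],
    [-10,-20,0,0,0,0],
    [-10,-20,0,0,0,0],
    [-10,-20,0,0,0,0],
    [-10,-20,0,0,0,0],
    [-10,-20,0,0,0,0],
    [-10,-20,0,0,0,0]
  ]
}}

```text
time: 16.05
ee_pos: [574.7, -119.7, 267.8]
tcp_rot: [-0.415, -3.112, 0.001]
ft_force: [0.8, -0.9, -2.1]
width: 45.3
grasp_force: 41.1
```

>>> {"method": "arm_command", "body": {
  "motion": [
    [-10,-20,0,0,0,0],
    [-10,-20,0,0,0,0],
    [-10,-20,0,0,0,0],
    [-10,-20,0,0,0,0],
    [-10,-20,0,0,0,0],
    [-3,-6,0,0,0,0],
    [0,0,25,0,0,0],
    [0,0,25,0,0,0],
    [0,0,15,0,0,0],
    [0,0,0,0,0,0],
    [0,0,0,0,0,0],
    [0,0,0,0,0,0]
  ]
}}

```text
time: 17.05
ee_pos: [599.0, -234.3, 204.7]
tcp_rot: [0.416, 3.113, -0.001]
ft_force: [-0.5, -1.0, -0.2]
width: 45.1
grasp_force: 41.2
```

```bash
python3 p.py 600 -233.8 198 74.77; python3 - <<'E'
from wall import *
c=cam('side');X=cloud(c);np.savez('side5.npz',**c);s=bot.get_state();p=s['ee_pos'];z=p[2]-78.5
print(p.round(1),*wall(X,p[0]-1,p[1]-1,z+3,z+60))
print(*wall(X,p[0]-1,p[1]-1,z+3,z+90))
X1=cloud(dict(np.load('side1.npz')))
for a in((542.9,-219.8,82,107),(487.3,-204.5,82,107),(576,-319.5,60,107),(520,-304.5,60,107),(464.3,-289.5,60,107)): print(*wall(X1,*a))
E
```

```text
t 17.05 p [ 599.  -234.3  204.7] yaw_y 74.79 tilt [ 0.0007 -0.0004] F [-0.5 -1.  -0.2] w 45.1 41.17309033870697 q [-0.23  0.4   0.71  1.57 -0.27  1.27  1.82]
 rz first 0.0  then shift [-0.9  0.7  6.7]
[ 599.3 -234.3  205.1] [ 601.  -234.4] 392 0.65
[ 600.9 -234.6] 540 0.65
[ 542.9 -219.9] 298 1.66
[ 486.9 -204.6] 295 1.55
[ 576.  -319.6] 508 1.11
[ 520.  -304.6] 506 0.91
[ 464.1 -289.5] 502 0.94
```

>>> {"method": "arm_command", "body": {
  "motion": [
    [1.8,-0.9,0,0,0,0],
    [0,0,15,0,0,0],
    [0,0,15,0,0,0],
    [0,0,15,0,0,0],
    [0,0,15,0,0,0],
    [0,0,8,0,0,0],
    [0,0,0,0,0,0],
    [0,0,0,0,0,0],
    [0,0,0,0,0,0]
  ]
}}

```text
time: 17.85
ee_pos: [597.5, -234.6, 137.1]
tcp_rot: [0.416, 3.112, -0.001]
ft_force: [-0.1, -0.0, -1.9]
width: 45.3
grasp_force: 41.2
```

```bash
python3 p.py 598 -234.8 85 74.77; python3 - <<'E'
from wall import *
c=cam('side');X=cloud(c);np.savez('side6.npz',**c);s=bot.get_state();p=s['ee_pos'];z=p[2]-78.5
for lo,hi in((85,112),(85,150)): print(z.round(1),*wall(X,599,-234.9,lo,hi))
E
```

```text
t 17.85 p [ 597.5 -234.6  137.1] yaw_y 74.77 tilt [ 0.0015 -0.0005] F [-0.1 -0.  -1.9] w 45.3 41.16513669490814 q [-0.21  0.46  0.68  1.65 -0.31  1.15  1.85]
 rz first -0.0  then shift [-0.5 -0.  52.1]
58.6 [ 599.7 -234.9] 170 0.57
58.6 [ 599.6 -235.1] 314 0.59
```

>>> {"method": "arm_command", "body": {
  "motion": [
    [0.5,0,0,0,0,0],
    [0,0,7,0,0,0],
    [0,0,7,0,0,0],
    [0,0,7,0,0,0],
    [0,0,7,0,0,0],
    [0,0,7,0,0,0],
    [0,0,7,0,0,0],
    [0,0,0,0,0,0]
  ]
}}

```text
time: 18.57
ee_pos: [595.5, -233.8, 91.8]
tcp_rot: [-0.416, -3.111, -0.0]
ft_force: [0.1, 0.0, -1.7]
width: 45.5
grasp_force: 41.1
```

>>> {"method": "arm_command", "body": {
  "motion": [
    [0,0,4,0,0,0],
    [0,0,3,0,0,0],
    [0,0,2,0,0,0],
    [0,0,0,0,0,0],
    [0,0,0,0,0,0]
  ]
}}

```text
time: 18.98
ee_pos: [596.7, -234.3, 85.1]
tcp_rot: [0.416, 3.113, -0.0]
ft_force: [0.7, 0.1, -0.8]
width: 45.3
grasp_force: 41.3
```

>>> {"method": "arm_command", "body": {
  "motion": [
    [0,0,1.5,0,0,0],
    [0,0,0,0,0,0],
    [0,0,0,0,0,0]
  ]
}}

```text
time: 19.23
ee_pos: [597.2, -234.4, 85.0]
tcp_rot: [0.416, 3.112, 0.0]
ft_force: [-2.6, 1.7, 12.1]
width: 45.2
grasp_force: 42.0
```

>>> {"method": "arm_command", "body": {
  "motion": [
    [0,0,0,0,0,0],
    [0,0,0,0,0,0],
    [0,0,0,0,0,0],
    [0,0,0,0,0,0],
    [0,0,0,0,0,0],
    [0,0,-10,0,0,0],
    [0,0,-25,0,0,0],
    [0,0,-35,0,0,0],
    [0,0,-40,0,0,0],
    [0,0,-30,0,0,0],
    [0,0,-15,0,0,0],
    [0,0,0,0,0,0]
  ],
  "grip": 0.85
}}

```text
time: 20.23
ee_pos: [597.9, -235.4, 243.6]
tcp_rot: [0.416, 3.107, -0.001]
ft_force: [0.0, 0.9, 0.6]
width: 72.4
grasp_force: 0.0
```

```bash
python3 - <<'E'
from wall import *
c=cam('side');save(c,'side7.png');X=cloud(c);np.savez('side7.npz',**c)
print('tall',*wall(X,599,-234.9,85,107));m=np.hypot(X[...,0]-599,X[...,1]+235)<20;print(np.percentile(X[m][:,2],[25,50,75]).round(1))
print('stray',*wall(X,557.8,258.6,50,82))
X=cloud(dict(np.load('side1.npz')));c=dict(np.load('side1.npz'))
# knob bar and lug tops, regulator direction
for n in('side','top'):
    X=cloud(dict(np.load(n+'1.npz')))
    m=(X[...,2]>91)&(X[...,2]<102)&(abs(X[...,0]-570)<45)&(abs(X[...,1]+10)<45);P=X[m]
    print(n,'bar',len(P),cv2.minAreaRect(P[:,:2].astype(np.float32)),np.median(P[:,:2],0))
    m=(X[...,2]>90)&(X[...,2]<102)&(abs(X[...,0]-464)<25)&(abs(X[...,1]+25)<25);P=X[m]
    print(n,'lug',len(P),cv2.minAreaRect(P[:,:2].astype(np.float32)),P.mean(0))
    m=(abs(X[...,2]-50)<4)&(X[...,0]>380)&(X[...,0]<760)&(abs(X[...,1])<100);k,l,st,_=cv2.connectedComponentsWithStats(m.astype(np.uint8));i=1+np.argmax(st[1:,4]);P=X[l==i]
    print(n,'house',len(P),cv2.minAreaRect(P[:,:2].astype(np.float32)))
b=cv2.imread('pics/side1.png')[175:245,215:320]
a=cv2.imread('pics/side7.png')[100:320,200:400]
cv2.imwrite('pics/v7.png',np.hstack([cv2.resize(a,(400,440)),cv2.resize(b,(400,440))]))
E
python3 p.py 569 -10.5 210 97.8
```

```text
tall [ 598.7 -234.6] 267 2.31
[105.2 107.5 632.7]
stray [557.4 256.5] 170 1.6
side bar 94 ((566.7835083007812, -11.355257034301758), (20.465728759765625, 62.318572998046875), 87.28792572021484) [568.05633919 -15.52634255]
side lug 34 ((461.798095703125, -26.082229614257812), (21.06635856628418, 13.295239448547363), 83.1151123046875) [461.59091112 -29.01012111  95.2191903 ]
side house 862 ((562.6355590820312, -13.963058471679688), (239.88258361816406, 87.75312042236328), 7.41657829284668)
top bar 70 ((572.5494384765625, -9.513553619384766), (10.074371337890625, 60.45054626464844), 88.68377685546875) [572.40140371  -9.51575917]
top lug 25 ((465.7215576171875, -23.759605407714844), (16.714231491088867, 13.462020874023438), 88.60299682617188) [467.01310343 -23.56561755  95.38086309]
top house 928 ((567.1851806640625, -10.582683563232422), (239.0207977294922, 83.67576599121094), 7.601848602294922)
t 20.28 p [ 597.2 -234.8  241. ] yaw_y 74.76 tilt [ 0.004  -0.0008] F [-0.4 -0.4 -0.7] w 72.8 0.0 q [-0.24  0.38  0.72  1.53 -0.25  1.33  1.81]
 rz first -0.402  then shift [ -2.5 226.   31. ]
```

View pics/v7.png

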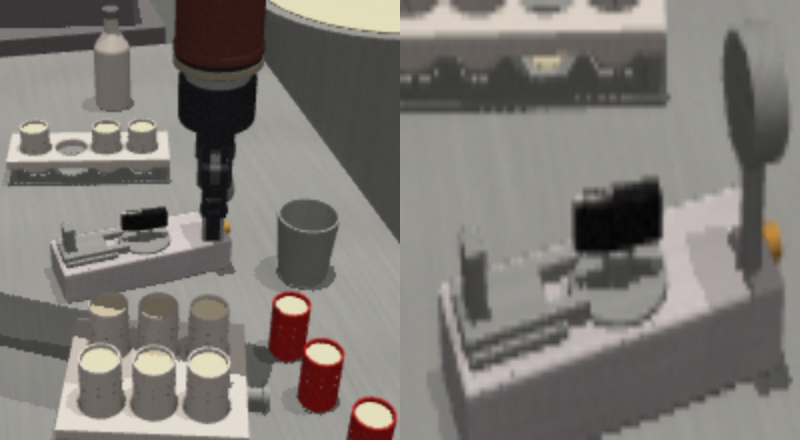

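Every step of the mould swap shows: the block now has six equal moulds, and the carrier has three short ones with the third hole (crop (72,147)) empty. The pointer sits a little clockwise of the regulator's -x, with the knob reading about 0.16. Next I move over the knob.

>>> {"method": "arm_command", "body": {
  "motion": [
    [0,0,0,0,0,-0.12],
    [0,0,0,0,0,-0.12],
    [3,15,0,0,0,0],
    [3.5,22,0,0,0,0],
    [3.5,22,0,0,0,0],
    [3.5,22,0,0,0,0],
    [3.5,22,0,0,0,0],
    [3.5,22,0,0,0,0],
    [3.5,22,0,0,0,0],
    [3.5,22,0,0,0,0],
    [3.5,22,0,0,0,0],
    [3.5,22,0,0,0,0],
    [1,10,0,0,0,0],
    [0,0,25,0,0,0],
    [0,0,25,0,0,0],
    [0,0,25,0,0,0],
    [0,0,10,0,0,0],
    [0,0,0,0,0,0],
    [0,0,0,0,0,0]
  ],
  "grip": 0.6
}}

```text
time: 21.87
ee_pos: [566.7, -10.9, 153.4]
tcp_rot: [-0.042, -3.14, 0.001]
ft_force: [-0.3, 0.2, 0.6]
width: 51.2
grasp_force: 0.0
```

```bash
python3 p.py 567.6 -10.8 89 88.5; python3 - <<'E'
from h import *
c=cam('side');X=cloud(c)
p=bot.get_state()['ee_pos']
m=(abs(X[...,0]-p[0])<20)&(abs(X[...,1]-p[1])<60)&(X[...,2]>p[2]-22)&(X[...,2]<p[2]+15);P=X[m]
print(len(P),(np.percentile(P,[1,50,99],axis=0)-p).round(1))
m=(X[...,2]>90)&(X[...,2]<99)&(abs(X[...,0]-567)<45)&(abs(X[...,1]+12)<40);P=X[m]
print('bar',len(P),np.percentile(P,[1,50,99],axis=0).round(1))
E
```

```text
t 21.87 p [566.7 -10.9 153.4] yaw_y 88.48 tilt [-0.0009 -0.0006] F [-0.3  0.2  0.6] w 51.2 0.0 q [-0.55  0.26  0.57  1.81 -0.15  1.12  1.62]
 rz first -0.0  then shift [-0.9  0.1 64.4]
99 [[-12.9 -42.4 -13.1]
 [ -6.  -34.5   2.1]
 [  8.4  31.8  14.8]]
bar 101 [[537.1 -22.3  90.5]
 [567.1 -15.7  95.7]
 [597.5  -4.   98.5]]
```

>>> {"method": "arm_command", "body": {
  "motion": [
    [-0.9,0,0,0,0,0],
    [0,0,20,0,0,0],
    [0,0,20,0,0,0],
    [0,0,14,0,0,0],
    [0,0,8,0,0,0],
    [0,0,2,0,0,0],
    [0,0,0,0,0,0],
    [0,0,0,0,0,0]
  ]
}}

```text
time: 22.58
ee_pos: [568.4, -10.4, 90.5]
tcp_rot: [0.041, 3.14, 0.0]
ft_force: [-1.0, 1.3, 0.6]
width: 51.2
grasp_force: 0.0
```

>>> {"method": "arm_command", "body": {
  "motion": [
    [0,0,0,0,0,0],
    [0,0,0,0,0,0],
    [0,0,0,0,0,0],
    [0,0,0,0,0,0],
    [0,0,0,0,0,0],
    [0,0,0,0,0,0]
  ],
  "grip": 0,
  "squeeze": 40
}}

```text
time: 23.08
ee_pos: [567.9, -10.5, 90.0]
tcp_rot: [0.041, 3.141, 0.0]
ft_force: [-1.5, -0.3, 5.9]
width: 13.1
grasp_force: 40.3
```

```bash
python3 p.py 567.6 -10.8 89 7.6
```

```text
t 23.08 p [567.9 -10.5  90. ] yaw_y 88.52 tilt [0.0007 0.0001] F [-1.5 -0.3  5.9] w 13.1 40.30741810798645 q [-0.52  0.34  0.55  1.87 -0.21  0.99  1.66]
 rz first 1.412  then shift [-0.3 -0.4  1. ]
```

>>> {"method": "arm_command", "body": {
  "motion": [
    [0,0,0,0,0,0.09],
    [0,0,0,0,0,0.09],
    [0,0,0,0,0,0.09],
    [0,0,0,0,0,0.09],
    [0,0,0,0,0,0.09],
    [0,0,0,0,0,0.09],
    [0,0,0,0,0,0.09],
    [0,0,0,0,0,0.09]
  ],
  "squeeze": 60
}}

```text
time: 23.75
ee_pos: [568.0, -10.3, 90.1]
tcp_rot: [1.151, 2.923, 0.001]
ft_force: [-2.1, 0.0, 5.9]
width: 12.6
grasp_force: 62.4
```

>>> {"method": "arm_command", "body": {
  "motion": [
    [0,0,0,0,0,0.09],
    [0,0,0,0,0,0.09],
    [0,0,0,0,0,0.09],
    [0,0,0,0,0,0.09],
    [0,0,0,0,0,0.09],
    [0,0,0,0,0,0.09],
    [0,0,0,0,0,0.09],
    [0,0,0,0,0,0.06],
    [0,0,0,0,0,0],
    [0,0,0,0,0,0]
  ]
}}

```text
time: 24.58
ee_pos: [568.2, -10.2, 90.1]
tcp_rot: [2.067, 2.365, 0.001]
ft_force: [-0.8, 0.1, 7.1]
width: 12.5
grasp_force: 62.5
```

```bash
python3 p.py 567.6 -10.8 89 7.6
```

```text
t 24.58 p [568.2 -10.2  90.1] yaw_y 7.71 tilt [0.0011 0.0003] F [-0.8  0.1  7.1] w 12.5 62.464810609817505 q [-0.74  0.4   0.83  1.88 -0.35  1.01  0.37]
 rz first 0.002  then shift [-0.5 -0.6  1.1]
```

>>> {"method": "arm_command", "body": {
  "motion": [
    [0,0,0,0,0,0],
    [0,0,0,0,0,0],
    [0,0,0,0,0,0],
    [0,0,0,0,0,0],
    [0,0,-10,0,0,0],
    [0,0,-20,0,0,0],
    [0,0,-25,0,0,0],
    [0,0,-15,0,0,0],
    [0,-15,0,0,0,0],
    [0,-20,0,0,0,0],
    [0,-20,0,0,0,0],
    [0,-20,0,0,0,0],
    [0,-20,0,0,0,0],
    [0,-12,0,0,0,0],
    [0,0,0,0,0,0],
    [0,0,0,0,0,0]
  ],
  "grip": 0.4,
  "squeeze": 40
}}

```text
time: 25.92
ee_pos: [461.9, -24.4, 160.0]
tcp_rot: [-2.066, -2.366, -0.004]
ft_force: [1.1, 0.3, -0.5]
width: 34.1
grasp_force: 0.0
```

```bash
python3 p.py 462.1 -24.8 90 7.6; python3 - <<'E'
from h import *
for n in('side','top'):
    c=cam(n);X=cloud(c);save(c,n+'8.png')
    m=(X[...,2]>91)&(X[...,2]<102)&(abs(X[...,0]-570)<30)&(abs(X[...,1]+5)<45);P=X[m]
    if len(P)>5: print(n,'bar',len(P),cv2.minAreaRect(P[:,:2].astype(np.float32)))
    m=(X[...,2]>88)&(X[...,2]<102)&(abs(X[...,0]-464)<20)&(abs(X[...,1]+25)<20);P=X[m]
    if len(P)>5: print(n,'lug',len(P),cv2.minAreaRect(P[:,:2].astype(np.float32)))
a=cv2.imread('pics/side8.png')[150:260,210:330];b=cv2.imread('pics/top8.png')[180:290,220:330]
cv2.imwrite('pics/v8.png',np.hstack([cv2.resize(a,(400,400)),cv2.resize(b,(400,400))]))
E
```

```text
t 25.92 p [461.9 -24.4 160. ] yaw_y 7.75 tilt [0.0013 0.0022] F [ 1.1  0.3 -0.5] w 34.1 0.0 q [-0.95 -0.02  0.92  2.05  0.02  1.1   0.1 ]
 rz first 0.003  then shift [-0.4  0.2 70. ]
side bar 78 ((567.3585815429688, -12.540355682373047), (14.401540756225586, 63.135684967041016), 6.990194797515869)
side lug 37 ((461.49700927734375, -27.193565368652344), (13.156501770019531, 21.678119659423828), 4.8469977378845215)
top bar 68 ((572.0695190429688, -9.88650894165039), (13.418782234191895, 58.79636001586914), 7.5820417404174805)
```

View pics/v8.png

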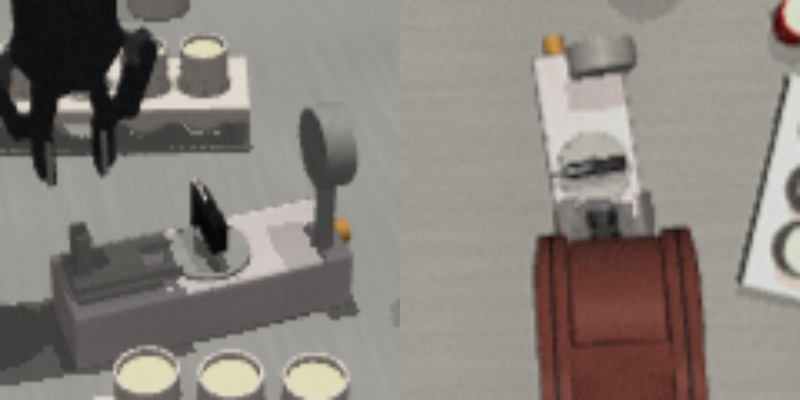

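The bar now lies across the housing at 7.0–7.6°, on the long mark. The fingers straddle the lug at crop (80,240), so I go down and grip it along the slide.

>>> {"method": "arm_command", "body": {
  "motion": [
    [-1,0,0,0,0,0],
    [0,0,20,0,0,0],
    [0,0,20,0,0,0],
    [0,0,16,0,0,0],
    [0,0,10,0,0,0],
    [0,0,3,0,0,0],
    [0,0,0,0,0,0],
    [0,0,0,0,0,0]
  ]
}}

```text
time: 26.68
ee_pos: [462.2, -26.0, 90.7]
tcp_rot: [2.067, 2.365, -0.001]
ft_force: [1.0, -0.8, 0.2]
width: 34.3
grasp_force: 0.0
```

>>> {"method": "arm_command", "body": {
  "motion": [
    [0,0,0,0,0,0],
    [0,0,0,0,0,0],
    [0,0,0,0,0,0],
    [0,0,0,0,0,0],
    [0,0,0,0,0,0]
  ],
  "grip": 0,
  "squeeze": 40
}}

```text
time: 27.1
ee_pos: [462.4, -25.7, 91.1]
tcp_rot: [2.066, 2.366, 0.002]
ft_force: [-0.6, -0.9, 6.2]
width: 12.6
grasp_force: 43.0
```

>>> {"method": "arm_command", "body": {
  "motion": [
    [0,3,0,0,0,0],
    [0,4,0,0,0,0],
    [0,4,0,0,0,0],
    [0,4,0,0,0,0],
    [0,4,0,0,0,0],
    [0,4,0,0,0,0],
    [0,4,0,0,0,0],
    [0,4,0,0,0,0],
    [0,4,0,0,0,0],
    [0,4,0,0,0,0],
    [0,2,0,0,0,0],
    [0,0,0,0,0,0]
  ]
}}

```text
time: 28.1
ee_pos: [503.3, -20.2, 91.2]
tcp_rot: [2.066, 2.365, 0.002]
ft_force: [-0.4, 0.5, 5.0]
width: 13.4
grasp_force: 42.9
```

>>> {"method": "arm_command", "body": {
  "motion": [
    [0,1.5,0,0,0,0],
    [0,1.5,0,0,0,0],
    [0,1,0,0,0,0],
    [0,1,0,0,0,0],
    [0,0,0,0,0,0]
  ]
}}

```text
time: 28.52
ee_pos: [507.0, -19.8, 91.1]
tcp_rot: [-2.066, -2.365, 0.0]
ft_force: [-6.6, -2.3, 13.2]
width: 13.3
grasp_force: 44.0
```

>>> {"method": "arm_command", "body": {
  "motion": [
    [0,1,0,0,0,0],
    [0,0,0,0,0,0]
  ]
}}

```text
time: 28.68
ee_pos: [507.1, -19.7, 91.1]
tcp_rot: [-2.065, -2.364, 0.002]
ft_force: [-11.9, -1.0, 19.0]
width: 13.0
grasp_force: 44.8
```

>>> {"method": "arm_command", "body": {
  "motion": [
    [0,0,0,0,0,0],
    [0,0,0,0,0,0],
    [0,0,0,0,0,0],
    [0,0,0,0,0,0],
    [0,0,0,0,0,0],
    [0,0,-10,0,0,0],
    [0,0,-20,0,0,0],
    [0,0,-30,0,0,0],
    [0,0,-40,0,0,0],
    [0,0,-40,0,0,0],
    [0,-30,0,0,0,0],
    [0,0,0,0,0,0]
  ],
  "grip": 0.4
}}

```text
time: 29.68
ee_pos: [477.3, -25.5, 233.6]
tcp_rot: [-2.07, -2.362, -0.012]
ft_force: [-0.6, -0.8, -1.2]
width: 34.2
grasp_force: 0.0
```

```bash
python3 - <<'E'
from wall import *
c=cam('side');X=cloud(c);save(c,'side9.png')
m=(X[...,2]>91)&(X[...,2]<102)&(abs(X[...,0]-570)<30)&(abs(X[...,1]+5)<45);print('bar',cv2.minAreaRect(X[m][:,:2].astype(np.float32)))
m=(X[...,2]>88)&(X[...,2]<102)&(abs(X[...,0]-505)<22)&(abs(X[...,1]+22)<22);print('lug',cv2.minAreaRect(X[m][:,:2].astype(np.float32)))
print('tall',*wall(X,599,-234.9,85,107),'stray',*wall(X,557.8,258.6,50,82))
a=cv2.imread('pics/side9.png')[110:340,170:400]
cv2.imwrite('pics/v9.png',cv2.resize(a,(598,598)))
E
python3 p.py 462 -25 200
```

```text
bar ((567.2760620117188, -13.358692169189453), (15.32612133026123, 62.42445755004883), 8.38657283782959)
lug ((505.1968994140625, -22.277835845947266), (14.083824157714844, 21.886659622192383), 11.553149223327637)
tall [ 599.  -234.7] 269 1.98 stray [555.8 256.7] 141 2.16
t 29.73 p [478.  -24.1 232.4] yaw_y 7.68 tilt [0.0033 0.0057] F [0.3 0.5 0. ] w 33.7 0.0 q [-1.   -0.08  0.94  1.93  0.06  1.26  0.05]
 rz first 0.0  then shift [  1.2 -16.   32.4]
```

View pics/v9.png

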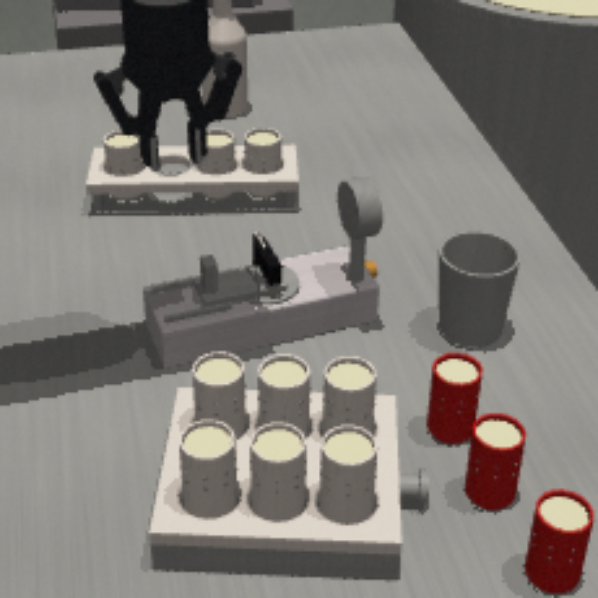

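The lug (crop (208,275)) has moved about 44–45 mm and stopped hard against its end. The bar is still on the mark, the block's six moulds are level, and the carrier holds three short ones. I'm handing it in.

```bash
python3 -c "
from station import bot
print(bot.job_done())"
```

```text
the job is handed in; nothing more can be done
None
```

The moulds are swapped and fully down, the knob pointer is on the long mark, and the fork lock is home against its stop. I handed the job in at about 30 s, but the hand-in call returned no pass/fail result.

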